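Set and clamp the bench stop to a setting block

TASK

Set the stop gauge to the length of the longest aluminium setting block: lay that block flat on the gauge's base plate, lengthwise, about midway across the fixed end stop, between the fixed end stop and the arm of the sliding stop, and slide the stop up until the block sits snug and square between the two. Then, with the stop snug, flip the cam lever over towards the robot's side until it is fully down, so that the stop is clamped; leave the block in the gauge, and leave the other two setting blocks and the loupe where they are.

Things in the scene. Friction and masses are not known exactly. Their poses are not given: they have to be found in the camera images.
- stop_gauge: Stop gauge, fixed on the bench, yaw varies: grey base plate 110 (x) x 240 (y) x 10 mm; origin: centre of its underside; y (to the left) runs along the rail, -x faces the robot. In its frame, mm: top face (bed) z 10; steel rail x 30 to 46, y -112 to 88, top z 26. The bed in front (x -55 to 18) is free: the block lies there, centre near x -12, length along y.
- bed_end (a point): On the face of the fixed end stop, at bed level, midway across it: x -12, y 95, z 10 mm in the gauge's frame; axes as the gauge's. The fixed end stop is a steel bar across the left end of the bed, x -42 to 18, y 95 to 107, top z 35 (gauge's frame); the block meets its face, which looks to -y. A lower lug joins it to a block behind the rail's end.
- stop (a joint): Sliding stop on its rail, in m: the clear gap between the faces of the fixed end stop and the sliding stop. 0 = faces together, 0.145 = far right; starts at 0.09 to 0.13. Unclamped it slides along the gauge's y with about 2 N of friction, plus damping of 6 N per m/s; push it towards the fixed end stop on the back of its arm.
- stop_face (a point): On the sliding stop's face (looks to the gauge's +y), midway across its near part, 22 mm above the bench; axes as the gauge's. From here, mm: its steel arm over the bed spans x -24 to 34, y -10 (back) to 0, z -10 to 14; its steel bridge over the rail x 33 to 67, y -40 to 0, up to z 18; the ears of the lever's hinge on top reach z 34 (y -39 to -11).
- cam_lever (a joint): Cam lever angle in rad: 0 = leaning back 0.5 rad beyond upright, away from the robot (unclamped); 0.5 = upright; 2.07 = its end stop, lying flat towards the robot over the bed (clamped). Starts at 0 to 0.3 and stays where it is left. From about 1.2 on the cam bites and it grows stiffer (4 to 6 N at the tip); fully down the stop is held against some 15 N.
- lever_tip (a point): Centre of the round end (15 mm diameter, 18 mm along y) of the dark steel cam lever, 74 mm from the hinge axis, moving with it. Lever 14 mm wide (y), 9 mm thick. The hinge axis runs along the gauge's y; the lever's middle on it lies x 50, y -25, z 28 mm from point stop_face (50 mm above the bench). Clamped, the lever points to the gauge's -x, 50 mm above the bench.
- long_block: The longest setting block: plain aluminium, 30 (x) x 50 (y) x 20 (z) mm with a small hole on top, loose on the bench; origin at the centre of its underside, length along its y.
- slim_block: Another aluminium setting block, narrower and shorter, 22 x 45 x 18 mm; origin at the centre of its underside. To be left alone.
- cube_block: Another aluminium setting block, a 30 mm cube; origin at the centre of its underside. To be left alone.
- loupe: A black loupe, 34 mm in diameter and 31 mm high, standing near the gauge; origin at the centre of its underside. To be left alone.
Not all that is in view belongs to the job. What is shaped like the long_block but red or yellow is not meant.

How it is judged:
By the outcome, as a careful person would: the job done as asked, in the order asked, and still so for the second after the job is handed in, with the robot touching nothing.
It also fails if it takes over 58 s, if anything falls off the work surface, if the arm or the gripper's body presses on something with over 40 N, if the wrist force passes 120 N, or if a joint passes its speed limit or range.

ROBOT

A 6-joint arm with a two-finger parallel gripper is mounted at the origin on a cart in front of the work surface, level with it; the furniture and walls round the work are solid. World frame = base frame: x ahead of the robot, y to its left, z up, the work surface at z = 0. Lengths are in mm, angles in rad, forces in N, time in s.
With the tool pointing down it reaches from about 350 to 875 mm from the base axis. Payload 4.2 kg.
Tool frame: the origin (TCP) lies midway between the tips of the shut fingers; the grasp point (between the pads) lies 19 mm behind it (grip_point_offset is the z of the grasp point in the tool frame, in mm); z points along the fingers, y is the line along which they close (so a half turn about z gives the same grasp; the last joint's range is limited). The gripper opens to 87 mm and grips with 3 to 60 N. Pads are 19 mm wide; open, the fingers measure 117 mm over their backs; the gripper's body (75 mm by 190 mm) begins 51 mm behind the grasp point.
Start: joints at [1.365, 0.385, 0.008, 0, -1.194, -0.259], TCP at [280.119, 558.688, 190.85] pointing down, gripper open.
Joint ranges: [-3.14, 3.14], [-1.21, 2.06], [-1.07, 1.41], [-3.16, 2.05], [-2.99, -0.16], [-3.1, 3.1]. Speed limits (rad/s): [2.79, 2.79, 3.14, 3.14, 3.14, 3.14].

INTERFACE

Orientations are given as a unit quaternion [w, x, y, z].
In Python, from cell import get_obs, camera, camera_model, finish_job, grip_point_offset gives the robot as it stands.
- The arm moves only by the shell command python3 -m creep 'ROWS' [OPENING]. ROWS is text: rows parted by semicolons, each of 6 numbers parted by spaces: the shift along the tool's x, y, z in mm, then the turn, a rotation vector about the tool's x, y, z in degrees. In form: x y z rx ry rz; .... A call has 1 to 10 rows; each row is the pose to reach, as a shift and turn from the pose commanded when the call began, along the tool's axes at that moment; what a row does not reach only later rows make up. A row lasts 1/8 s, in which the tool goes at most 62.5 mm and 10.7 degrees, less where a joint would pass 70% of its speed; a pose out of reach is approached as far as the arm can. A call with a gripper value outside its range is refused whole. OPENING is the closure, from -1 (fully open) to 1 (shut), set as the call begins (- or left out, the last holds). The fingers move at their own pace and stop on an object; the grip force is fixed at half the most. Time passes only in rows, so rows that repeat a pose let the fingers close. It gives the time, the measured TCP pose, the force, the opening and the grip force at its end, in the units of the state.
- get_obs(): the state, without advancing time (a new reading comes with each control period).
- camera(name): name is "side" or "top"; returns the picture (400x640x3 uint8, red, green, blue); there is no depth.
- camera_model(name): a dict with "fovy" (degrees; the focal length in pixels is half the picture's height over the tangent of half this angle, whatever the lens; pixels are square), "cx", "cy" (the principal point, pixels), "position" and "rotation" of the camera in the world. Camera axes: x right, y down, z forward; pixel columns grow to the right and rows downward; lengths in mm; the calibration is good to about 2 mm. A picture is of the moment at which its call begins. camera_model takes no time and is no camera call.
- finish_job(): hands the job in; it is judged then, once.
The state is a dict: "clock": time; "joints": joint angles; "joint_velocities": joint speeds; "joint_torque": joint torques, N m; "ee_pos": TCP position; "tcp_rot": TCP orientation; "wrist_force": force on the tool from outside, world axes, zero at the start; "torque": the same for the moment, N m; "finger_gap": opening from 0.0 (shut) to 1.0 (fully open); "grip_force": force on a finger pad.
Only numpy, scipy, OpenCV 4.12 (cv2) and the standard library are available. Lean on these libraries where they do the work, as an engineer would, in place of code of your own. Each camera call takes 0.05 s, during which the arm holds its last target. There are 200 camera calls.

## Working session

There is one attempt and no reset: what is moved stays moved. The work goes in short steps, Python scripts to look and compute and a shell command to move; the robot and the scene stay as the last step left them, time stands still between calls to the robot, and variables do not carry over. Pictures are saved under pics/ and viewed, at most 10 in all, crops included, and the job is handed in when it is done.

```bash
mkdir -p pics; ls; python3 - <<'E'
from cell import *
import cv2,numpy as np
for n in("top","side"):
    im=camera(n); cv2.imwrite(f"pics/{n}0.png",im[:,:,::-1]); print(n,camera_model(n))
print(get_obs(), grip_point_offset)
E
```

```text
pics
top {'fovy': 57.51740118394348, 'cx': 314.69380634812967, 'cy': 204.39291337396364, 'position': array([ 278.42517032,  -18.7221963 , 1095.94472779]), 'rotation': array([ 0.07064177, -0.64179785,  0.75905201, -0.08333846])}
side {'fovy': 42.07019948752964, 'cx': 322.4375770068664, 'cy': 207.09959364785655, 'position': array([ 147.67325153, -879.85988735,  889.33295142]), 'rotation': array([-0.4125067 ,  0.89177551, -0.16918137,  0.07715139])}
{'clock': 0.1, 'joints': array([ 1.36458825e+00,  3.85449289e-01,  6.76247177e-03, -4.42615078e-04,
       -1.19401802e+00, -2.58606041e-01]), 'joint_velocities': array([ 0.00261012, -0.0038004 ,  0.003074  ,  0.00170503,  0.00036391,
        0.00038532]), 'joint_torque': array([-4.37266863e-04, -3.91687059e+01,  1.87936682e+01,  4.23198625e+00,
        1.34745764e-02, -7.03986279e-05]), 'ee_pos': array([279.87200032, 558.15402073, 189.88625773]), 'tcp_rot': array([ 9.59314275e-04,  9.73095553e-01, -2.30399851e-01, -1.80637892e-04]), 'wrist_force': array([ 1.71236156, -0.21582585,  0.26154459]), 'torque': array([0.0064225 , 0.03538763, 0.05814996]), 'grip_force': 0.0, 'finger_gap': 1.0003021129626544} -18.700000000000003
```

View pics/top0.png

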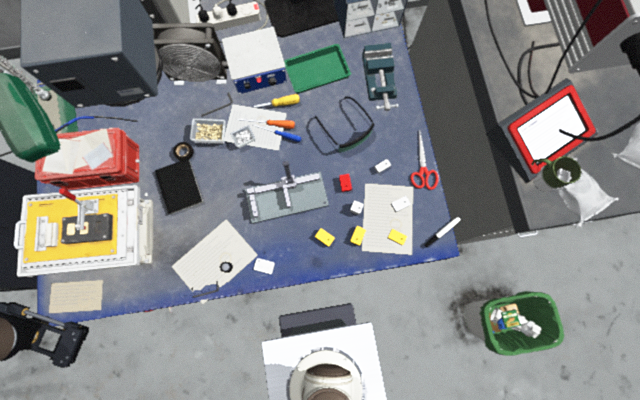

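View pics/side0.png

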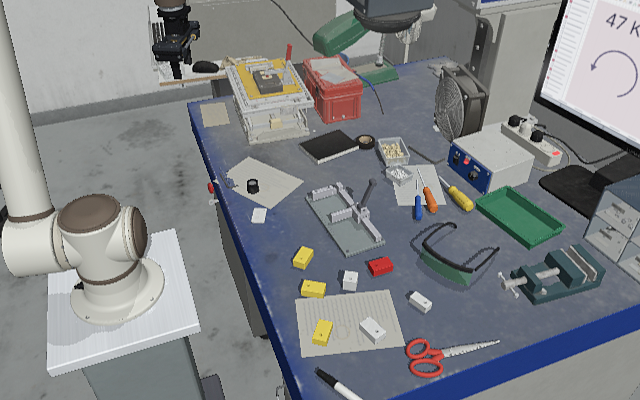

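Top view: the gauge is at (287,193). The aluminium-looking blocks are at (382,166), (357,207) and (401,204); the red and yellow ones are decoys. The loupe is at (226,267). In the side view the same three blocks are at (420,301), (350,281) and (372,330). I'll enlarge both views.

```bash
cat > h.py <<'E'
from cell import *
import cv2,numpy as np
from scipy.spatial.transform import Rotation as R
def cam(n):
    m=camera_model(n); q=m['rotation']; f=200/np.tan(np.radians(m['fovy']/2))
    return m, R.from_quat(q,scalar_first=True).as_matrix(), f
def ground(n,px,z=0):   # pixels -> world at height z
    m,A,f=cam(n); px=np.atleast_2d(px).astype(float)
    d=np.c_[(px-[m['cx'],m['cy']])/f,np.ones(len(px))]@A.T
    return m['position']+d*((z-m['position'][2])/d[:,2])[:,None]
def proj(n,P):
    m,A,f=cam(n); c=(np.atleast_2d(P)-m['position'])@A
    return c[:,:2]/c[:,2:]*f+[m['cx'],m['cy']]
def crop(im,x,y,w,h,s): return cv2.resize(im[y:y+h,x:x+w],None,fx=s,fy=s,interpolation=cv2.INTER_CUBIC)
E
python3 - <<'E'
from h import *
t=cv2.imread("pics/top0.png");s=cv2.imread("pics/side0.png")
cv2.imwrite("pics/c1.png",np.vstack([crop(t,235,150,200,75,4),crop(s,290,165,160,60,5)[:,:800]]))
for n,p in(("top",[[382,166],[357,207],[401,204],[226,267],[287,193]]),("side",[[420,301],[350,281],[372,330]])): print(ground(n,p,20).round())
E
```

```text
[[ 600. -284.   20.]
 [ 485. -183.   20.]
 [ 472. -316.   20.]
 [ 373.  228.   20.]
 [ 564.   19.   20.]]
[[ 600. -291.   20.]
 [ 484. -185.   20.]
 [ 473. -321.   20.]]
```

View pics/c1.png

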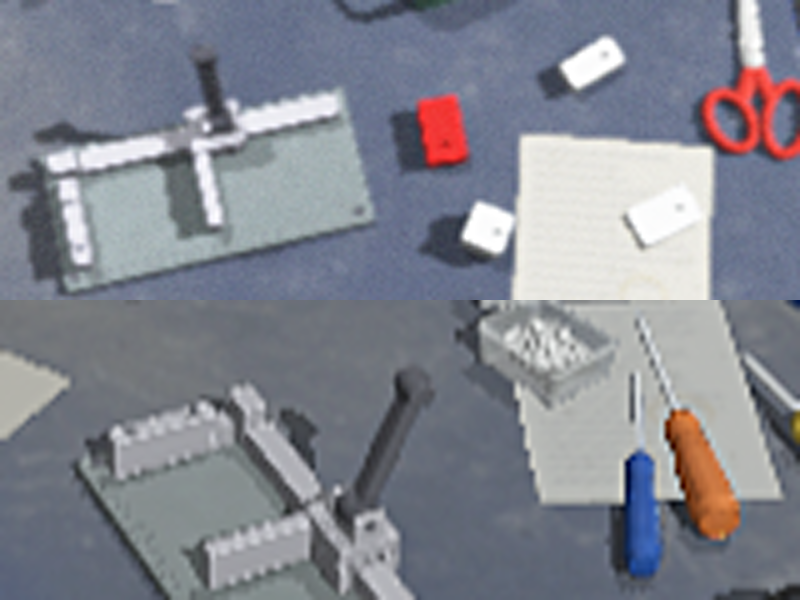

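Candidates: (401,204) on the paper measures about 52 x 27 mm with a hole, (382,166) about 43 x 22 mm, and (357,207) is the cube. So the long block is (401,204). I'll measure it and the gauge, and confirm with one crop.

```bash
python3 - <<'E'
from h import *
t=cv2.imread("pics/top0.png");s=cv2.imread("pics/side0.png")
cv2.imwrite("pics/c2.png",np.hstack([crop(t,375,155,50,70,8),crop(s,355,285,50,70,8)]))
g=cv2.resize(cv2.cvtColor(t,6)[150:230,340:430],None,fx=8,fy=8,interpolation=cv2.INTER_CUBIC)
print(g[(204-150)*8-100:(204-150)*8+100:20,(401-340)*8])
for th in(225,235):
  cs,_=cv2.findContours((g>th).astype('u1'),0,2)
  for c in cs:
    if cv2.contourArea(c)>3000:
        b=cv2.boxPoints(cv2.minAreaRect(c))/8+[340-.4375,150-.4375]
        W=ground("top",b,20); e=W[1]-W[0],W[2]-W[1]
        l=max(e,key=np.linalg.norm); print(th,b.mean(0).round(1),W.mean(0).round(1),[np.linalg.norm(x).round(1) for x in e],'long dir deg',np.degrees(np.arctan2(l[1],l[0])).round(1))
# gauge
c=lambda x,y:(235+x/4-.375,150+y/4-.375)
W=ground("top",[c(375,218),c(68,292),c(342,88)],10); print(W.round(1))
u=W[1]-W[0]; print(np.linalg.norm(u),np.degrees(np.arctan2(u[1],u[0]))-90,np.linalg.norm(W[2]-W[0]))
for y in (95,88): pass
E
```

```text
[235 235 233 250 251 251 253 240 227 232]
225 [356.8 206.4] [ 487.3 -182.6   20. ] [np.float64(31.2), np.float64(30.8)] long dir deg -32.0
225 [383.9 207.3] [ 472.1 -263.    20. ] [np.float64(142.2), np.float64(170.2)] long dir deg -101.3
225 [382.7 165.1] [ 602.4 -286.7   20. ] [np.float64(45.6), np.float64(23.0)] long dir deg -67.5
225 [422.2 157.7] [ 606.  -413.1   20. ] [np.float64(14.2), np.float64(54.0)] long dir deg 171.6
235 [356.8 206.4] [ 487.3 -182.6   20. ] [np.float64(30.4), np.float64(30.1)] long dir deg -32.3
235 [407.4 211. ] [ 448.3 -330.    20. ] [np.float64(54.3), np.float64(100.6)] long dir deg -156.1
235 [388.5 190.6] [ 519.6 -287.4   20. ] [np.float64(34.4), np.float64(143.9)] long dir deg -104.3
235 [382.7 165.1] [ 602.4 -286.7   20. ] [np.float64(44.8), np.float64(22.1)] long dir deg -67.5
[[510.6 -99.9  10. ]
 [492.8 138.6  10. ]
 [617.  -92.7  10. ]]
239.1438382688915 4.275658699261342 106.67097713971435
```

View pics/c2.png

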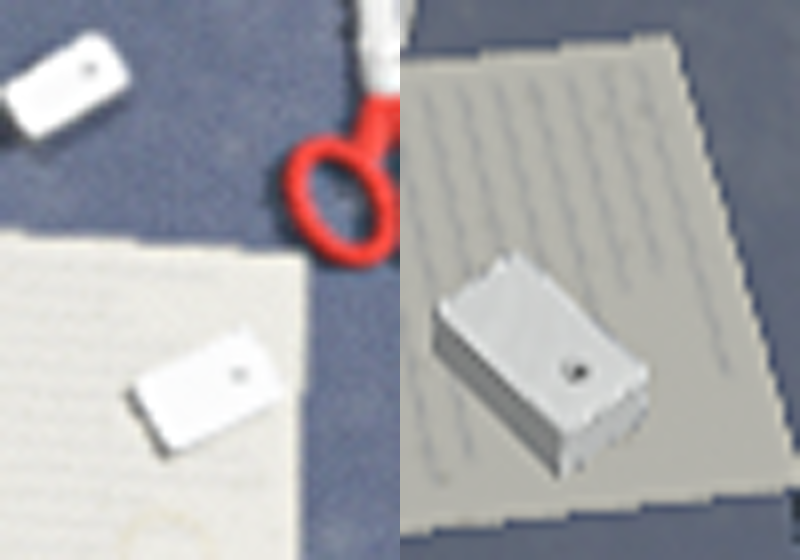

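Confirmed: (401,204) is plain aluminium, the largest, with a hole. Its top-face corners come from this crop. Next is the joint fit of block and gauge, and the first move.

```bash
cat >> h.py <<'E'
def goto(x,y,z,yaw,o=None):
    """shift (tool axes) and turn to a tool-down pose whose tool y lies at yaw deg in world (half turn free)"""
    o=o or get_obs(); A=R.from_quat(o['tcp_rot'],scalar_first=True)
    best=None
    for k in(0,180):
        a=np.radians(yaw+k); Y=np.array([np.cos(a),np.sin(a),0]);Z=np.array([0,0,-1.])
        B=R.from_matrix(np.c_[np.cross(Y,Z),Y,Z]); rv=(A.inv()*B).as_rotvec(degrees=True)
        if best is None or np.linalg.norm(rv)<np.linalg.norm(best): best=rv
    print('shift',(A.inv().apply(np.array([x,y,z])-o['ee_pos'])).round(1),'turn',best.round(1),'j6',o['joints'][5].round(2))
E
python3 - <<'E'
from h import *
from scipy.optimize import least_squares as LS
def fit(F,x0):
    def pr(p):
        M=R.from_euler('z',p[2],degrees=True)
        return [proj(n,M.apply(np.array(P,float))+[p[0],p[1],0])-np.array(px) for n,P,px in F]
    s=LS(lambda p:np.vstack(pr(p)).ravel(),x0); print(s.x.round(1)); print(np.vstack(pr(s.x)).round(1).tolist()); return s.x
T=lambda l:[(375+x/8-.44,155+y/8-.44) for x,y in l]
S=lambda l:[(355+x/8-.44,285+y/8-.44) for x,y in l]
# block corners (w=30 x, 50 y)
C=[(15,25,20),(-15,25,20),(-15,-25,20),(15,-25,20)]
b=fit([("top",[C[1],C[0],C[3],C[2]],T([(172,452),(134,387),(250,330),(287,392)][0:0] or [(134,387),(250,330),(287,392),(172,452)]))],[472,-316,60]) if 0 else None
# order round the face: a=(134,387) b=(250,330) c=(287,392) d=(172,452); a-b long
# world: top view left = +y, up = +x
Ct=[(15,25,20),(15,-25,20),(-15,-25,20),(-15,25,20)]
fit([("top",Ct,T([(134,387),(250,330),(287,392),(172,452)]))],[472,-316,-25])
Cs=[(-15,25,20),(15,25,20),(15,-25,20),(-15,-25,20)]
fit([("side",Cs,S([(38,313),(118,255),(250,375),(165,435)]))],[472,-316,-25])
c=lambda x,y:(235+x/4-.375,150+y/4-.375)
fit([("top",[(-55,-120,10),(-55,120,10),(55,-120,10)],[c(375,218),c(68,292),c(342,88)])],[556,23,4])
d=lambda x,y:(290+x/5-.4,165+(y-300)/5-.4)
fit([("side",[(-55,120,10),(-42,95,35),(-42,107,35)],[d(80,465),d(118,440),d(108,430)])],[556,23,4])
E
```

```text
[ 474.4 -316.1   17.4]
[[-0.0, -0.3], [-0.2, -0.4], [0.1, 0.4], [0.1, 0.3]]
[ 476.  -315.5   17.3]
[[-0.7, -0.3], [0.1, -0.5], [0.5, 0.2], [0.2, 0.5]]
[555.8  23.1   3.9]
[[0.2, 0.5], [-0.2, 0.1], [-0.1, -0.6]]
[570.5  30.8  10. ]
[[-0.7, -0.6], [0.5, 0.5], [0.2, 0.1]]
```

```bash
python3 -c "
from h import *
goto(475,-316,110,17.4)"
```

```text
shift [566.4 693.7  81.3] turn [ 0.1 -0.  46. ] j6 -0.26
```

```bash
python3 -m creep '35 43 0 0 0 3; 71 87 0 0 0 6; 106 130 0 0 0 9; 142 174 0 0 0 12; 177 217 0 0 0 15; 212 260 0 0 0 18; 248 304 0 0 0 21; 283 347 0 0 0 23; 319 390 0 0 0 26; 354 434 0 0 0 29' -1; python3 -c "
from h import *
goto(475,-316,110,17.4)"
```

```text
clock: 1.35
ee_pos: [402.0, 10.3, 190.9]
tcp_rot: [-0.0, 0.884, -0.467, 0.0]
wrist_force: [1.5, 0.0, 0.1]
finger_gap: 0.999
grip_force: 0.0
shift [310.7 123.6  80.9] turn [-0.   0.  16.9] j6 0.16
```

```bash
python3 -m creep '50 20 0 0 0 3; 100 40 5 0 0 6; 150 60 15 0 0 9; 200 80 30 0 0 12; 250 100 50 0 0 15; 295 118 70 0 0 17; 310.7 123.6 81 0 0 17; 310.7 123.6 81 0 0 17; 310.7 123.6 81 0 0 17'; python3 - <<'E'
from h import *
goto(475,-316,5,17.4)
a=camera("top");b=camera("side");print(get_obs()['clock'])
cv2.imwrite("pics/c3.png",np.hstack([crop(a,360,170,80,80,5),crop(b,335,260,80,80,5)])[:,:,::-1])
E
```

```text
clock: 2.48
ee_pos: [475.5, -313.4, 110.4]
tcp_rot: [-0.0, 0.806, -0.592, 0.0]
wrist_force: [0.2, -0.4, 0.3]
finger_gap: 1.002
grip_force: 0.0
shift [  2.3   1.3 105.4] turn [-0. -0.  0.] j6 0.6
2.575
```

View pics/c3.png

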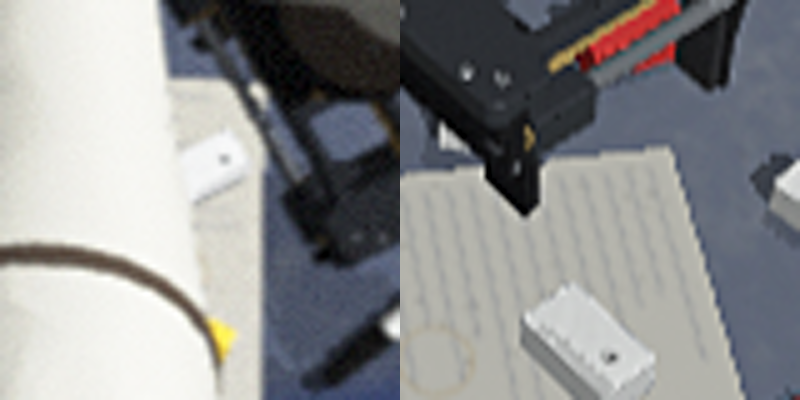

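The side crop shows the open gripper above the block and turned with it; its end finger sits at about (520,180) and the block at (590,340). I'll descend with the small correction and grip.

```bash
python3 -m creep '2.3 1.3 45 0 0 0; 2.3 1.3 80 0 0 0; 2.3 1.3 98 0 0 0; 2.3 1.3 106 0 0 0; 2.3 1.3 106 0 0 0; 2.3 1.3 106 0 0 0' && python3 -m creep '0 0 0 0 0 0; 0 0 0 0 0 0; 0 0 0 0 0 0; 0 0 0 0 0 0; 0 0 0 0 0 0; 0 0 0 0 0 0; 0 0 0 0 0 0; 0 0 0 0 0 0' 1
```

```text
clock: 3.32
ee_pos: [475.8, -316.9, 5.1]
tcp_rot: [-0.0, 0.806, -0.592, 0.001]
wrist_force: [-0.3, -0.1, -0.7]
finger_gap: 1.0
grip_force: 0.0
clock: 4.32
ee_pos: [474.8, -316.8, 3.8]
tcp_rot: [0.0, 0.806, -0.592, -0.0]
wrist_force: [-0.8, 0.7, 0.4]
finger_gap: 0.174
grip_force: 0.0
```

```bash
python3 -m creep '0 0 0 0 0 0; 0 0 0 0 0 0'; python3 - <<'E'
from h import *
b=camera("side");print(get_obs()['clock'])
cv2.imwrite("pics/c4.png",crop(b,310,240,110,110,5)[:,:,::-1])
E
```

```text
clock: 4.58
ee_pos: [474.8, -316.7, 3.8]
tcp_rot: [0.0, 0.806, -0.592, -0.0]
wrist_force: [-0.0, -0.1, 1.5]
finger_gap: 0.017
grip_force: 0.0
4.625
```

View pics/c4.png

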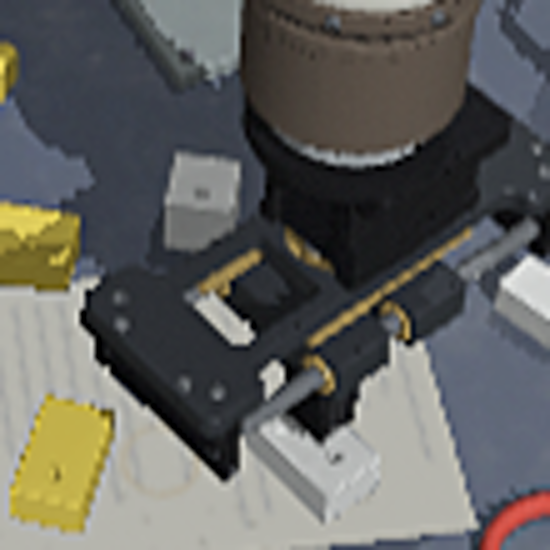

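The side crop shows the fingers shut while the block stands unmoved, with its hole still at about (377,331). The dark blade ends at about (375,327). I'll check where the TCP and block project to.

```bash
python3 - <<'E'
from h import *
b=camera("side");o=get_obs();p=o['ee_pos'];print(o['clock'],p,o['finger_gap'],o['wrist_force'].round(1),o['joints'].round(3))
for z in(0,10,20,30,40,60): print(z,proj("side",[p[0],p[1],z]).round(1))
M=R.from_euler('z',17.4,degrees=True)
C=M.apply(np.array([(x,y,z) for z in(0,20) for x,y in((-15,25),(15,25),(15,-25),(-15,-25))],float))+[475,-316,0]
print(proj("side",C).round(1).tolist())
im=crop(b,350,290,50,60,10)[:,:,::-1].copy()
for z,c in((4,(0,0,255)),(20,(0,255,0)),(40,(255,0,0))):
    q=proj("side",[p[0],p[1],z])[0]; cv2.circle(im,tuple(int(v) for v in (q-[350,290]+.5)*10),4,c,-1)
cv2.polylines(im,[((proj("side",C[4:])-[350,290]+.5)*10).astype(int)],True,(0,200,255),1)
cv2.imwrite("pics/c5.png",im)
E
```

```text
4.675 [ 474.84498183 -316.75357055    3.83960253] 0.005609708097142095 [ 0.   0.6 -0.9] [-0.305  0.495 -0.351  0.    -0.725  0.608]
0 [[371.5 334.1]]
10 [[371.8 331.1]]
20 [[372.1 328.1]]
30 [[372.4 325.1]]
40 [[372.7 322. ]]
60 [[373.3 315.8]]
[[357.8, 329.7], [368.5, 322.3], [385.2, 337.9], [374.4, 345.8], [358.2, 323.8], [369.0, 316.3], [385.9, 331.9], [375.0, 339.8]]
```

View pics/c5.png

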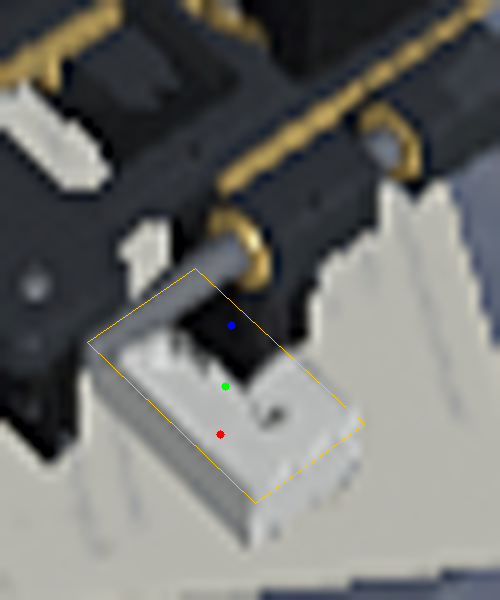

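```bash
python3 - <<'E'
from h import *
d=R.from_euler('z',17.4,degrees=True)
for z in (110,125,140,150):
  for off in(-43,-58):
    print(z,off,proj("side",np.array([475.5,-313.4,z])+d.apply([[off,9.5,0],[off,-9.5,0]])).round(1).tolist())
# shut now
for z in(4,20,30,40): print(z,proj("side",np.array([474.8,-316.7,z])+d.apply([[-10,-9.5,0],[10,-9.5,0],[-10,9.5,0]])).round(1).tolist())
E
```

```text
110 -43 [[354.3, 306.1], [361.1, 312.4]]
110 -58 [[348.3, 310.1], [355.1, 316.5]]
125 -43 [[354.6, 301.0], [361.4, 307.3]]
125 -58 [[348.6, 305.0], [355.4, 311.4]]
140 -43 [[354.9, 295.8], [361.8, 302.1]]
140 -58 [[348.8, 299.8], [355.7, 306.1]]
150 -43 [[355.1, 292.2], [362.1, 298.5]]
150 -58 [[349.0, 296.2], [355.9, 302.6]]
4 [[371.1, 338.5], [378.3, 333.4], [364.8, 332.4]]
20 [[371.6, 333.7], [378.9, 328.6], [365.2, 327.7]]
30 [[371.9, 330.7], [379.2, 325.5], [365.5, 324.6]]
40 [[372.2, 327.6], [379.5, 322.5], [365.7, 321.6]]
```

The shut fingers passed over the block without touching it. Projecting the blade corners in both this view and c3 puts the real tips about 30 mm above the reported TCP height. I'll open, lower in small steps watching force, and look.

```bash
python3 -m creep '0 0 0 0 0 0; 0 0 0 0 0 0; 0 0 0 0 0 0; 0 0 0 0 0 0; 0 0 0 0 0 0; 0 0 0 0 0 0; 0 0 0 0 0 0; 0 0 2 0 0 0; 0 0 4 0 0 0; 0 0 6 0 0 0' -1;  python3 -m creep '0 0 2 0 0 0; 0 0 4 0 0 0; 0 0 6 0 0 0; 0 0 8 0 0 0; 0 0 8 0 0 0'; python3 - <<'E'
from h import *
b=camera("side");p=get_obs()['ee_pos'];print(p)
cv2.imwrite("pics/c6.png",crop(b,335,280,75,60,8)[:,:,::-1])
d=R.from_euler('z',17.4,degrees=True)
for z in(-10,0,10,20,30):
  print(z,((proj("side",[p[0],p[1],z]+d.apply([[-43,9.5,0],[-43,-9.5,0],[43,-9.5,0],[58,-9.5,0]]))-[335,280]+.5)*8).round().tolist())
E
```

```text
clock: 5.92
ee_pos: [474.8, -316.8, -2.4]
tcp_rot: [0.0, 0.806, -0.592, -0.0]
wrist_force: [-0.7, 0.1, -0.0]
finger_gap: 0.98
grip_force: 0.0
clock: 6.55
ee_pos: [474.7, -316.7, -10.4]
tcp_rot: [0.0, 0.806, -0.592, -0.0]
wrist_force: [0.0, 0.7, -0.2]
finger_gap: 1.001
grip_force: 0.0
[ 474.79488824 -316.78355308  -10.2404505 ]
-10 [[144.0, 525.0], [194.0, 575.0], [439.0, 397.0], [480.0, 368.0]]
0 [[145.0, 502.0], [195.0, 552.0], [442.0, 374.0], [483.0, 344.0]]
10 [[147.0, 478.0], [197.0, 528.0], [445.0, 350.0], [487.0, 321.0]]
20 [[148.0, 454.0], [199.0, 504.0], [448.0, 326.0], [490.0, 296.0]]
30 [[149.0, 430.0], [201.0, 480.0], [452.0, 302.0], [494.0, 272.0]]
```

View pics/c6.png

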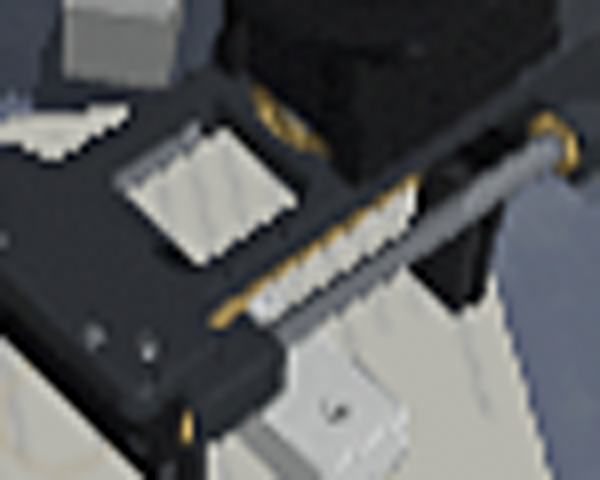

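The picture shows the right finger's tip corner at (460,312), so the tip is at about z 26 with the reported TCP at -10. The readout is therefore about 35 mm too low. I'll feel for the bench in small steps.

```bash
python3 -m creep '0 0 4 0 0 0; 0 0 8 0 0 0; 0 0 12 0 0 0; 0 0 14 0 0 0; 0 0 14 0 0 0';  python3 -m creep '0 0 1.5 0 0 0; 0 0 3 0 0 0; 0 0 3 0 0 0' | grep -E 'ee|wrist'; python3 -m creep '0 0 1.5 0 0 0; 0 0 1.5 0 0 0' | grep -E 'ee|wrist'
```

```text
clock: 7.22
ee_pos: [474.7, -316.7, -24.4]
tcp_rot: [0.0, 0.806, -0.592, -0.0]
wrist_force: [-0.5, -0.5, -0.7]
finger_gap: 0.999
grip_force: 0.0
ee_pos: [474.7, -316.7, -27.2]
wrist_force: [0.2, 0.1, 0.2]
ee_pos: [474.7, -316.7, -28.8]
wrist_force: [0.3, -0.3, 0.3]
```

```bash
python3 -m creep '0 0 1.5 0 0 0; 0 0 1.5 0 0 0' | grep -E 'ee|wrist'; python3 -m creep '0 0 0 0 0 0; 0 0 0 0 0 0; 0 0 0 0 0 0; 0 0 0 0 0 0; 0 0 0 0 0 0; 0 0 0 0 0 0; 0 0 0 0 0 0; 0 0 0 0 0 0; 0 0 0 0 0 0' 1
```

```text
ee_pos: [474.7, -316.7, -30.3]
wrist_force: [0.1, 0.2, 0.1]
clock: 9.22
ee_pos: [474.9, -316.7, -30.1]
tcp_rot: [-0.0, 0.806, -0.592, 0.0]
wrist_force: [0.6, 0.1, -0.4]
finger_gap: 0.341
grip_force: 30.0
```

Gripped: the opening is 29.7 mm at 30 N. I'll lift and head for the gauge.

```bash
cat >> h.py <<'E'
G=np.array([555.8,23.1,0.]); GY=4.0
def gw(x,y): return (R.from_euler('z',GY,degrees=True).apply([x,y,0])+G)[:2]
E
python3 -m creep '0 0 -20 0 0 0; 0 0 -60 0 0 0; 0 0 -105 0 0 0; 0 0 -110 0 0 0' | grep -E 'ee|gap|force'; python3 -c "
from h import *
print(gw(-12,66)); goto(*gw(-12,66),70,GY)"
```

```text
ee_pos: [477.1, -317.7, 83.5]
wrist_force: [0.4, -0.1, -1.0]
finger_gap: 0.345
grip_force: 30.0
[539.22530413  88.10214963]
shift [-368.7 -180.5   12.7] turn [-0.4 -0.2 13.4] j6 0.61
```

```bash
python3 -m creep '-35 -17 0 0 0 2; -80 -39 0 0 0 4; -130 -63 0 0 0 6; -180 -88 0 0 0 8; -230 -112 0 0 0 10; -280 -137 0 0 0 12; -330 -161 0 0 0 13.4; -360 -176 4 0 0 13.4; -368.7 -180.5 8 0 0 13.4; -368.7 -180.5 8 0 0 13.4' | grep -E 'ee|gap|force'; python3 -m creep '0 0 0 0 0 0;0 0 0 0 0 0' | grep -E 'ee|gap|force'; python3 - <<'E'
from h import *
goto(*gw(-12,66),70,GY)
a=camera("top");b=camera("side");print(get_obs()['clock'])
cv2.imwrite("pics/c7.png",np.hstack([crop(a,240,150,100,100,4),crop(b,290,150,100,100,4)])[:,:,::-1])
E
```

```text
ee_pos: [536.0, 88.7, 70.6]
wrist_force: [-0.0, -0.2, -1.5]
finger_gap: 0.344
grip_force: 30.0
ee_pos: [536.9, 87.9, 71.9]
wrist_force: [0.2, -0.1, -0.7]
finger_gap: 0.343
grip_force: 30.0
shift [-0.1 -2.3  1.9] turn [ 0.  -0.  -0.1] j6 -0.39
11.325
```

View pics/c7.png

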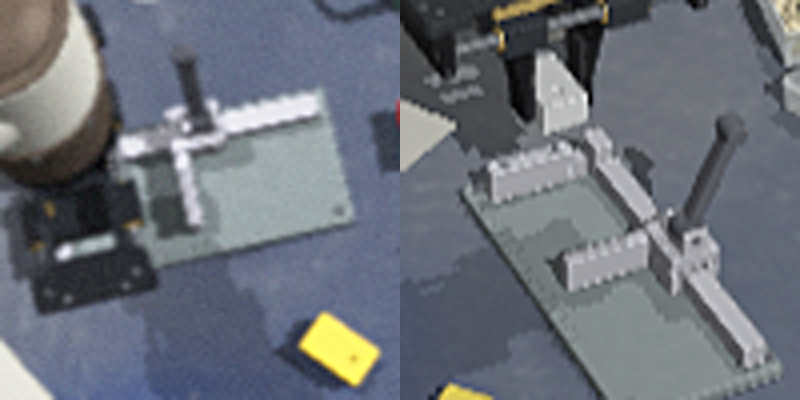

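The side half shows the block hanging level between the fingers above the end stop, with its near-end bottom corners at px (326,182) and (337,179). I'll check those against the prediction and refit the gauge using this view.

```bash
python3 - <<'E'
from h import *
from scipy.optimize import least_squares as LS
s=lambda x,y:(290+(x-400)/4-.375,150+y/4-.375); t=lambda x,y:(240+x/4-.375,150+y/4-.375)
t0=lambda x,y:(235+x/4-.375,150+y/4-.375)
M=R.from_euler('z',4,degrees=True)
print('block pred',proj("side",M.apply([[-15,-25,102],[15,-25,102],[-15,-25,122],[15,-25,122.]])+[536.9,87.9,0]).round(1).tolist(),'seen',s(545,131),s(588,119),s(541,85),s(585,95))
F=[("top",(-55,-120,10),t(355,216)),("top",(55,-120,10),t(322,87)),("top",(-55,120,10),t0(68,292)),
("side",(-55,120,10),s(461,190)),("side",(-42,95,10),s(497,207)),("side",(55,-120,10),s(781,372)),("side",(30,-112,26),s(745,352)),("side",(46,-112,26),s(768,342))]
def r(p):
    A=R.from_euler('z',p[2],degrees=True)
    return np.array([proj(n,A.apply(np.array(P,float))+[p[0],p[1],0])[0]-px for n,P,px in F])
q=LS(lambda p:r(p).ravel(),[556,23,4],loss='soft_l1').x; print(q.round(1)); print(r(q).round(1).tolist())
A=R.from_euler('z',q[2],degrees=True)
for gap in(90,100,110,120): print(gap,[ (proj(n,A.apply([[-36,95-gap,36.],[-36,85-gap,36],[22,95-gap,36]])+[q[0],q[1],0])).round(1).tolist() for n in("top","side")])
print(t(200,222),t(184,225),s(568,252),s(568,292))
E
```

```text
block pred [[325.5, 184.0], [336.3, 180.8], [325.5, 177.5], [336.5, 174.3]] seen (325.875, 182.375) (336.625, 179.375) (324.875, 170.875) (335.875, 173.375)
[557.2  22.9   3.6]
[[0.2, 0.7], [0.1, -0.6], [-0.3, -0.6], [-0.2, -0.0], [-0.9, -0.2], [1.1, -0.9], [-0.1, 0.3], [-0.1, 0.8]]
90 [[[286.6, 205.7], [289.8, 205.0], [282.5, 187.4]], [[329.8, 213.4], [331.5, 215.8], [350.4, 207.0]]]
100 [[[289.8, 205.0], [293.1, 204.2], [285.7, 186.7]], [[331.5, 215.8], [333.3, 218.2], [352.2, 209.3]]]
110 [[[293.1, 204.2], [296.4, 203.5], [289.0, 185.9]], [[333.3, 218.2], [335.1, 220.6], [354.1, 211.7]]]
120 [[[296.4, 203.5], [299.7, 202.7], [292.2, 185.2]], [[335.1, 220.6], [336.9, 223.1], [356.0, 214.0]]]
(289.625, 205.125) (285.625, 205.875) (331.625, 212.625) (331.625, 222.625)
```

```bash
sed -i 's/^G=.*/G=np.array([556.8,22.9,0.]); GY=3.8/' h.py; python3 -c "
from h import *
goto(*gw(-12,64),-18,GY)"
```

```text
shift [ 2.4 -3.3 90.1] turn [-0.   0.   0.1] j6 -0.39
```

```bash
python3 -m creep '2.4 -3.3 20 0 0 0; 2.4 -3.3 50 0 0 0; 2.4 -3.3 75 0 0 0; 2.4 -3.3 85 0 0 0; 2.4 -3.3 88 0 0 0; 2.4 -3.3 90 0 0 0; 2.4 -3.3 90 0 0 0'| grep -E 'ee|gap|force'; python3 -m creep '0 0 1 0 0 0; 0 0 1 0 0 0'| grep -E 'ee|gap|force'
```

```text
ee_pos: [541.0, 87.0, -17.4]
wrist_force: [-0.2, 0.2, -0.8]
finger_gap: 0.34
grip_force: 30.0
ee_pos: [540.6, 86.9, -18.9]
wrist_force: [0.3, -0.2, -0.6]
finger_gap: 0.342
grip_force: 30.0
```

```bash
python3 -c "
from h import *
goto(*gw(-12,64),-20,GY)"
```

```text
shift [1.  0.1 1.1] turn [-0.   0.   0.2] j6 -0.39
```

```bash
python3 -m creep '0 0 0.6 0 0 0; 0 0 1.0 0 0 0; 0 0 1.0 0 0 0'| grep -E 'ee|gap|force'; python3 -m creep '0 0 0 0 0 0; 0 0 0 0 0 0; 0 0 0 0 0 0; 0 0 0 0 0 0' -0.05| grep -E 'ee|gap|force';python3 -m creep '0 0 -15 0 0 0; 0 0 -40 0 0 0; 0 0 -80 0 0 0; 0 0 -110 0 0 0; 0 0 -110 0 0 0'| grep -E 'ee|gap|force'
```

```text
ee_pos: [540.5, 86.8, -20.1]
wrist_force: [-1.0, 0.5, -1.3]
finger_gap: 0.34
grip_force: 30.0
ee_pos: [540.6, 86.8, -20.1]
wrist_force: [-0.0, -0.4, 0.6]
finger_gap: 0.52
grip_force: 0.0
ee_pos: [542.7, 87.7, 93.7]
wrist_force: [-0.9, 0.1, -0.3]
finger_gap: 0.529
grip_force: 0.0
```

```bash
python3 -c "
from h import *
goto(*gw(-22,-37),90,GY+91)"
```

```text
shift [102.5  12.6   3.4] turn [-0.2  0.4 89.2] j6 -0.39
```

```bash
python3 -m creep '10 2 0 0 0 10; 20 3 0 0 0 20; 35 5 0 0 0 30; 50 7 0 0 0 40; 65 9 0 0 0 50; 80 10 0 0 0 60; 95 12 0 0 0 70; 102.5 12.6 0 0 0 80; 102.5 12.6 0 0 0 90; 102.5 12.6 0 0 0 90' 1| grep -E 'ee|gap|force'; python3 -m creep '0 0 0 0 0 0;0 0 0 0 0 0'| grep -E 'ee|gap|force'; python3 - <<'E'
from h import *
goto(*gw(-22,-37),-14,GY+90)
a=camera("top");b=camera("side");print(get_obs()['clock'])
cv2.imwrite("pics/c8.png",np.hstack([crop(a,240,160,80,80,5),crop(b,295,170,80,80,5)])[:,:,::-1])
E
```

```text
ee_pos: [534.4, -16.5, 89.4]
wrist_force: [0.2, 0.7, -0.8]
finger_gap: 0.006
grip_force: 0.0
ee_pos: [534.9, -16.2, 89.8]
wrist_force: [0.6, -0.4, -1.2]
finger_gap: -0.0
grip_force: 0.0
shift [ -2.5   0.5 103.8] turn [-0.  -0.   0.3] j6 -1.77
15.55
```

```bash
python3 -m creep '-2.5 0.5 40 0 0 0; -2.5 0.5 70 0 0 0; -2.5 0.5 85 0 0 0; -2.5 0.5 95 0 0 0; -2.5 0.5 100 0 0 0; -2.5 0.5 103 0 0 0; -2.5 0.5 103 0 0 0'| grep -E 'ee|gap|force'; python3 -m creep '0 5 0 0 0 0; 0 10 0 0 0 0; 0 15 0 0 0 0; 0 20 0 0 0 0; 0 25 0 0 0 0; 0 25 0 0 0 0'| grep -E 'ee|gap|force'
```

```text
ee_pos: [537.8, -15.6, -12.7]
wrist_force: [-0.0, -0.5, 0.1]
finger_gap: 0.007
grip_force: 0.0
ee_pos: [535.7, 9.7, -13.2]
wrist_force: [-0.1, -0.6, -0.7]
finger_gap: 0.008
grip_force: 0.0
```

```bash
python3 -m creep '0 4 0 0 0 0; 0 8 0 0 0 0; 0 12 0 0 0 0; 0 16 0 0 0 0; 0 20 0 0 0 0'| grep -E 'ee|wrist'; python3 -m creep '0 2 0 0 0 0; 0 4 0 0 0 0; 0 6 0 0 0 0; 0 8 0 0 0 0'| grep -E 'ee|wrist';
```

```text
ee_pos: [534.4, 29.6, -13.2]
wrist_force: [0.7, -1.6, -0.3]
ee_pos: [533.9, 37.4, -13.2]
wrist_force: [1.1, -1.7, -1.0]
```

```bash
for i in 1; do python3 -m creep '0 1 0 0 0 0; 0 2 0 0 0 0; 0 3 0 0 0 0; 0 3 0 0 0 0'| grep -E 'ee|wrist'; done;  python3 -m creep '0 1 0 0 0 0; 0 2 0 0 0 0; 0 2 0 0 0 0'| grep -E 'ee|wrist'
```

```text
ee_pos: [533.6, 40.4, -13.1]
wrist_force: [0.3, -1.2, -0.7]
ee_pos: [533.5, 42.3, -13.1]
wrist_force: [0.7, -1.1, 0.1]
```

```bash
python3 -m creep '0 1 0 0 0 0; 0 2 0 0 0 0; 0 2 0 0 0 0'| grep -E 'ee|wrist';  python3 -m creep '0 1 0 0 0 0; 0 2 0 0 0 0; 0 2 0 0 0 0'| grep -E 'ee|wrist'; python3 - <<'E'
from h import *
a=camera("top");b=camera("side");print(get_obs()['clock'])
cv2.imwrite("pics/c9.png",np.hstack([crop(a,240,160,80,80,5),crop(b,295,170,80,80,5)])[:,:,::-1])
E
```

```text
ee_pos: [533.4, 44.3, -13.1]
wrist_force: [1.6, -1.5, -0.0]
ee_pos: [533.2, 46.3, -13.1]
wrist_force: [0.7, -1.6, 0.1]
20.025
```

```bash
python3 -m creep '0 1 0 0 0 0; 0 1 0 0 0 0'| grep -E 'ee|wrist';  python3 -m creep '0 1 0 0 0 0; 0 1 0 0 0 0'| grep -E 'ee|wrist'; python3 -m creep '0 1 0 0 0 0; 0 1 0 0 0 0'| grep -E 'ee|wrist'
```

```text
ee_pos: [533.1, 47.3, -13.1]
wrist_force: [1.4, -2.3, -0.1]
ee_pos: [533.1, 48.3, -13.1]
wrist_force: [0.8, -2.6, 0.3]
ee_pos: [533.0, 49.2, -13.1]
wrist_force: [0.9, -2.2, 0.1]
```

```bash
python3 -m creep '0 1 0 0 0 0; 0 1 0 0 0 0'| grep -E 'ee|wrist';  python3 -m creep '0 1 0 0 0 0; 0 1 0 0 0 0'| grep -E 'ee|wrist'; python3 -m creep '0 1 0 0 0 0; 0 1 0 0 0 0'| grep -E 'ee|wrist'
```

```text
ee_pos: [533.0, 49.2, -13.1]
wrist_force: [2.0, -6.6, -0.5]
ee_pos: [532.9, 49.3, -13.1]
wrist_force: [4.6, -11.6, -0.6]
ee_pos: [532.9, 49.3, -13.1]
wrist_force: [4.9, -14.6, -0.8]
```

Firm contact at 15 N, with no further travel. I'll back off, lift and use the last picture to check the fit.

```bash
python3 -m creep '0 -3 0 0 0 0; 0 -10 0 0 0 0; 0 -25 0 0 0 0; 0 -40 0 0 0 0; 0 -40 -40 0 0 0; 0 -40 -90 0 0 0; -10 -80 -140 0 0 0; -20 -130 -170 0 0 0; -20 -150 -170 0 0 0; -20 -150 -170 0 0 0'| grep -E 'ee|wrist'; python3 - <<'E'
from h import *
a=camera("top");b=camera("side");o=get_obs();print(o['clock'],o['ee_pos'])
cv2.imwrite("pics/c10.png",np.hstack([crop(a,235,145,80,80,5),crop(b,295,170,80,80,5)])[:,:,::-1])
A=R.from_euler('z',GY,degrees=True)
for n in("top","side"): # predicted lever tip for angles (gap 50)
    print(n,[(c,(proj(n,A.apply([[38+74*np.sin(.5-c),20,50+74*np.cos(.5-c)]])+G)[0]).round(1).tolist()) for c in(0,.15,.3)])
E
```

```text
ee_pos: [562.0, -97.5, 155.8]
wrist_force: [0.3, 0.1, -1.1]
22.875 [561.85932006 -95.97278789 155.33588579]
top [(0, [271.0, 164.3]), (0.15, [271.6, 167.1]), (0.3, [272.2, 170.3])]
side [(0, [366.9, 173.6]), (0.15, [363.4, 173.1]), (0.3, [359.6, 173.3])]
```

View pics/c10.png

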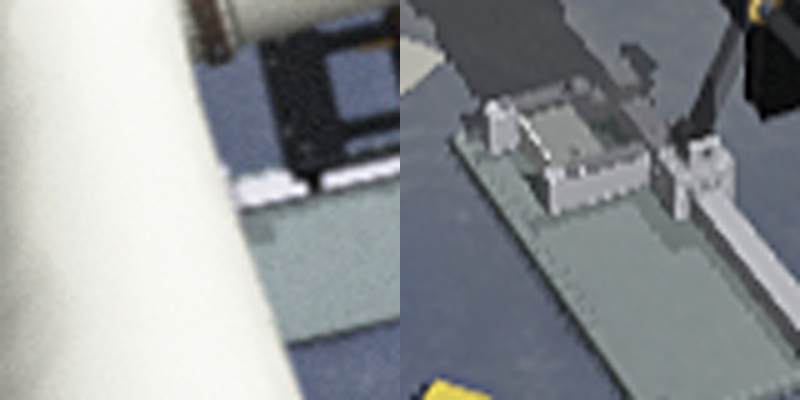

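The picture shows the block lying square and flush between the end stop at (500,115) and the arm at (600,180), with the lever leaning back at about (720,80). Next, go behind the lever.

```bash
python3 -c "
from h import *
goto(*gw(102,20),150,GY+90)"
```

```text
shift [-105.2  138.7    5.1] turn [ 0.  -0.2  0.1] j6 -1.62
```

```bash
python3 -m creep '-30 25 0 0 0 0; -65 60 0 0 0 0; -95 100 0 0 0 0; -105 130 3 0 0 0; -105 138.7 5 0 0 0; -105 138.7 5 0 0 0; -105 138.7 5 0 0 0'| grep -E 'ee|wrist';python3 -c "
from h import *
goto(*gw(102,20),70,GY+90)"
```

```text
ee_pos: [657.7, 48.9, 151.9]
wrist_force: [0.2, -0.1, 0.5]
shift [ 0.4  0.7 81.9] turn [-0.  -0.   0.1] j6 -1.82
```

```bash
python3 -m creep '0.4 0.7 30 0 0 0; 0.4 0.7 60 0 0 0; 0.4 0.7 78 0 0 0; 0.4 0.7 82 0 0 0; 0.4 0.7 82 0 0 0'| grep -E 'ee|wrist';python3 -m creep '8 0 0 0 0 0; 16 0 0 0 0 0; 24 0 0 0 0 0; 32 0 0 0 0 0; 40 0 0 0 0 0; 46 0 0 0 0 0; 46 0 0 0 0 0'| grep -E 'ee|wrist'; python3 - <<'E'
from h import *
b=camera("side")
cv2.imwrite("pics/c11.png",b[:,:,::-1])
E
```

```text
ee_pos: [658.5, 50.0, 70.6]
wrist_force: [-0.2, 0.5, 0.1]
ee_pos: [611.0, 46.9, 69.7]
wrist_force: [0.0, -0.5, -0.5]
```

```bash
python3 -m creep '8 0 0 0 0 0; 15 0 0 0 0 0; 22 0 0 0 0 0; 30 0 0 0 0 0; 36 0 2 0 0 0; 42 0 6 0 0 0; 47 0 10 0 0 0; 52 0 15 0 0 0; 58 0 22 0 0 0; 58 0 22 0 0 0'| grep -E 'ee|wrist'
```

```text
ee_pos: [554.0, 43.1, 47.6]
wrist_force: [1.3, -0.4, 0.5]
```

```bash
python3 -m creep '3 0 4 0 0 0; 5 0 8 0 0 0; 7 0 12 0 0 0; 8 0 16 0 0 0; 9 0 20 0 0 0; 9 0 20 0 0 0'| grep -E 'ee|wrist'; python3 -m creep '0.5 0 2 0 0 0; 1 0 4 0 0 0; 1 0 4 0 0 0'| grep -E 'ee|wrist'; python3 -m creep '0.5 0 2 0 0 0; 1 0 4 0 0 0; 1 0 4 0 0 0'| grep -E 'ee|wrist'
```

```text
ee_pos: [544.1, 42.3, 27.2]
wrist_force: [1.8, 0.1, 3.2]
ee_pos: [543.6, 42.2, 23.5]
wrist_force: [1.8, 0.6, 3.5]
ee_pos: [543.6, 42.2, 22.9]
wrist_force: [-3.3, -0.3, 21.4]
```

It stops sharply at 21 N. I'll press once more further out, on the round end, to make sure it is on its end stop.

```bash
python3 -m creep '0 0 -12 0 0 0; 0 0 -15 0 0 0; 10 0 -15 0 0 0; 20 0 -15 0 0 0; 22 0 -15 0 0 0; 22 0 -15 0 0 0; 22 0 -11 0 0 0; 22 0 -8 0 0 0;22 0 -6 0 0 0; 22 0 -6 0 0 0'| grep -E 'ee|wrist'; python3 -m creep '0 0 1 0 0 0; 0 0 2 0 0 0; 0 0 2 0 0 0'| grep -E 'ee|wrist'; python3 -m creep '0 0 1 0 0 0; 0 0 2 0 0 0; 0 0 2 0 0 0'| grep -E 'ee|wrist'
```

```text
ee_pos: [521.1, 40.7, 26.2]
wrist_force: [-0.8, -0.6, 4.0]
ee_pos: [521.1, 40.6, 25.4]
wrist_force: [-3.7, -0.6, 12.5]
ee_pos: [521.1, 40.6, 24.8]
wrist_force: [-7.9, 0.7, 20.5]
```

Contact on the round end comes about 3 mm above contact on the shaft, exactly as for a lever lying flat. I'll retreat clear and check numerically.

```bash
python3 -m creep '0 0 -15 0 0 0; 0 0 -60 0 0 0; 0 0 -110 0 0 0; 10 -50 -120 0 0 0; 20 -110 -120 0 0 0; 30 -170 -120 0 0 0; 40 -220 -120 0 0 0; 40 -240 -120 0 0 0; 40 -240 -120 0 0 0'| grep -E 'ee|wrist'; python3 - <<'E'
from h import *
b=cv2.cvtColor(camera("side"),7); s0=cv2.cvtColor(cv2.imread("pics/side0.png"),6); A=R.from_euler('z',GY,degrees=True)
g=lambda P:proj("side",A.apply(np.array(P,float))+G)
for phi in(1.2,1.35,1.45,1.571):
    P=[[38-r*np.sin(phi),20,50+r*np.cos(phi)] for r in(25,40,55,65,74,80,86,92)]
    print(phi,[int(b[int(round(v)),int(round(u))]) for u,v in g(P)])
d=cv2.absdiff(b,s0)
for n,p in(("slim",(420,301)),("cube",(350,281)),("loupe",(252,186))): print(n,d[p[1]-8:p[1]+9,p[0]-8:p[0]+9].mean().round(1))
# face y-positions along a line on the stop arm/block/end tops at gauge x -30 / -12
q=[(y,b[tuple(int(round(w)) for w in g([[-20,y,z]])[0][::-1])]) for y,z in((40,36),(50,30),(58,30),(70,30),(82,30),(90,30),(101,35))]; print([(y,int(v)) for y,v in q])
print(get_obs()['clock'])
cv2.imwrite("pics/c12.png",b)
E
```

```text
ee_pos: [497.6, -202.7, 141.5]
wrist_force: [-0.4, 0.0, 0.1]
1.2 [48, 6, 140, 210, 208, 205, 213, 142]
1.35 [48, 11, 199, 229, 207, 103, 98, 103]
1.45 [48, 109, 97, 61, 59, 52, 90, 63]
1.571 [40, 113, 110, 52, 54, 38, 67, 75]
slim 0.6
cube 0.5
loupe 0.8
[(40, 62), (50, 58), (58, 103), (70, 138), (82, 140), (90, 138), (101, 115)]
31.225
```

Nothing else moved, the lever is flat, and the block lies between the stops with the robot clear. Handing in.

```bash
python3 -c "
from cell import *
print(finish_job())"
```

```text
the job is handed in; nothing more can be done
None
```

I set the gauge to the longest aluminium block and handed the job in at about 31 s. The block sits snug and square between the stops, and the lever is flat on its end stop towards the robot. The other two blocks and the loupe were not moved. The reported TCP height was about 35 mm too low, so the first grasp closed above the block without touching it.

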